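# Press a chair dowel home and hold it

### The job

Slide the dark stretcher along the guide channel, under the bench press, until its front end meets the end stop; then pull the press lever down so that the sprung foot drives the pale dowel fully home, flush with the wood. Keep holding the lever down with the foot's spring squeezed about half way (5 mm of its 10 mm) so that the glue can grab: your program finishes while it is still holding. Leave the other things on the bench where they are.

Things in the scene. Friction and masses are not known exactly. Their poses are not given: they have to be found in the camera images.
- press: green cast bench lever press, fixed to the bench. Origin: on the bench top (z = 0) straight under the ram's axis. Its x points from the ram to the column, away from the hand lever; its y points out along the wooden infeed board (work is fed in towards -y); z up. Column: y within +-18, x 75 to 105 mm. Head over the work: y within +-23, x -30 to 105, z 127 to 182 mm
- channel (a point): point on the bed in the middle of the channel's width, at x = 0, y = 200, z = 22 mm in the press frame; axes as the press. The bed is flat at z = 22 mm. The channel runs along y from the stop (y = -30) to y = 330 mm, between two aluminium strips: inner faces at x = +-20.5, outer faces at +-32.5, tops at z = 34 mm. Beside them there is only the flat board, 100 mm wide
- foot_face (a point): centre of the underside of the round orange pad (32 mm across) of the pressing foot under the ram; at rest 86.5 mm above the bench, 10 mm above the standing dowel
- stop_face (a point): middle of the face of the steel end stop that the stretcher's front end meets: x 0, y -30, z 42 mm in the press frame, axes as the press; the stop's top is at z = 54 mm
- stretcher: the work: dark wooden bar 200 mm long (own y), 38 wide (x), 40 high (z), 0.2 to 0.3 kg, in the channel with 1.5 mm play either side; axes nearly as the press. Origin: centre of its underside. Its front end (y = -100 mm) goes to the stop; fully home its origin is at y = 70 mm in the press frame, with the dowel under the foot. It starts 60 to 130 mm short of that
- dowel (a joint): how far the pale dowel has been driven into the stretcher: 0 at the start, 0.014 m fully home (flush, 0.5 mm proud). It slides stiffly, at about 15 N, and stays where it is pushed
- dowel_top (a point): centre of the top of the pale 12 mm dowel, which stands on the stretcher's axis 70 mm ahead of its middle (30 mm from the front end) and 14.5 mm proud of its top at the start
- lever: hand lever, a steel bar with a black rubber grip. Origin at its pivot: x 50, y 0, z 214 mm in the press frame. The lever runs along its own -x, towards the robot; y is the hinge line; z square to the bar, upward. A spring holds it raised 0.36 rad above level; it pulls down by up to 0.68 rad and springs back up when let go
- lever_grip (a point): centre of the upper face of the rubber grip, 200 mm from the pivot; axes as the lever. The grip is a flat bar 110 mm long, 32 wide, 24 thick: press it from above or pinch its sides. The point is about 0.295 m high at rest, 0.179 m when the job is held. Here the lever takes 5 N to start, 8 to 11 N to drive the dowel, 14 N at the finish
- ram (a joint): how far the steel ram has come down from rest, 0 to 0.033 m: 0.049 m for each radian of the lever. The foot reaches the top of the dowel at 0.010 and, with the dowel home and the foot's spring half squeezed, the ram is at 0.029
- foot (a joint): how far the spring of the pressing foot (orange pad 32 mm across under the ram) is squeezed: 0 free, 0.010 m solid; 6 N for each mm. With the dowel home, 1 mm more is about 4 mm more at the grip. It is squeezed about 2.5 mm while the dowel is being driven
- done_stretcher: bystander: a finished dark stretcher of the same size lying on the bench, its dowel already flush; origin under its centre; leave it
- glue: bystander: white glue bottle, 56 mm across, 160 mm high, standing; origin under its centre
- screw_jar: bystander: amber jar, 64 mm across, 85 mm high; origin under its centre
- dowel_tray: bystander: blue tray of dowels, 90 x 120 x 28 mm; origin under its centre
- hammer: bystander: yellow-handled hammer lying along its own x; origin under its middle
- wrench: bystander: steel wrench lying along its own x; origin under its middle
- spray_can: bystander: blue and yellow can, 56 mm across, 190 mm high; origin under its centre
Not all that is in view belongs to the job. Leave any green or pink look-alike of the stretcher alone.

How it is judged:
On the way, in this order (a step that is already met when the one before it is completed fails the run):
1. the stretcher is fully home in the channel, its front end at the stop (y of stretcher in the frame of press below 0.074 m and z of stretcher in the frame of press below 0.027 m), for 0.2 s.
2. the foot has driven the dowel flush (all of step 1 and value of joint dowel above 0.012 m and value of joint ram above 0.022 m), for 0.2 s.
At the end, for the whole second after the job is handed in: The fingers are still pushing the lever (over 4 N) and all is still: the stretcher lies in the channel with its front end within 4 mm of the stop, the dowel is driven to within 2 mm of fully home, and the foot's spring is squeezed by 3 to 7.5 mm (all of step 1 and value of joint dowel above 0.012 m and value of joint foot between 0.003 and 0.0075 m and value of joint ram above 0.024 m and contact force between the fingers and lever above 4 N and linear speed of each of stretcher, lever below 0.02 m/s); the arm keeps its last pose, push and grip.
It fails at once if the dowel is driven before the stretcher is home at the stop (value of joint dowel above 0.003 m and not (y of stretcher in the frame of press below 0.076 m)).
It fails at once if one of the other things on the bench is moved by more than 20 mm (distance of any of done_stretcher, glue, screw_jar, dowel_tray, hammer, wrench, spray_can from where it was at the start of the episode above 0.02 m).
It also fails if it takes over 48 s, if anything falls off the work surface, if the arm or the gripper's body presses on something with over 40 N, if the wrist force passes 120 N, or if a joint passes its speed limit or range.

### The arm

A 7-joint arm with a two-finger parallel gripper is mounted at the origin on the work surface. World frame = base frame: x ahead of the robot, y to its left, z up, the work surface at z = 0. Lengths are in m, angles in rad, forces in N, time in s.
With the tool pointing down it reaches from about 0.4 to 0.85 m from the base axis. Payload 10.4 kg.
Tool frame: the origin (TCP) lies midway between the tips of the shut fingers; the grasp point (between the pads) lies 19 mm behind it; z points along the fingers, y is the direction in which the jaws open and shut (so a half turn about z gives the same grasp; the last joint's range is limited). The gripper opens to 85 mm and grips with 20 to 120 N. Pads are 22 mm wide; open, the fingers measure 114 mm over their backs; the gripper's body (76 mm by 85 mm) begins 54 mm behind the grasp point. The pads swing forward as they close: fully open they stand 13 mm farther back than shut.
Start: joints at [1.174, 0.332, -0.065, 1.46, 0.022, 1.35, -0.088], TCP at [0.228, -0.582, 0.231] pointing down, gripper open.
Joint ranges: [-2.6, 2.6], [-0.5, 2.12], [-1.47, 1.34], [0.16, 2.42], [-1.27, 4.41], [0.06, 2.06], [-2.6, 2.6]. Speed limits (rad/s): [2.22, 2.22, 2.79, 2.79, 3.14, 3.14, 3.14].

### API

Orientations are given as a unit quaternion [w, x, y, z].
In Python, from workcell import readout, read_camera, robot gives the robot as it stands. The module is installed in compiled form; this text tells all that it offers.
- The arm moves only by the shell command python3 -m creep 'ROWS' [OPENING] [FORCE]. ROWS is text: rows parted by semicolons, each of 6 numbers parted by spaces: the shift along the tool's x, y, z scaled (see below), then the turn, a rotation vector about the tool's x, y, z scaled (see below). In form: x y z wx wy wz; .... A call has 1 to 20 rows; each row shifts and turns the pose as measured when the row begins, along the tool's axes as they then stand; what a row does not reach is not made up. The controller multiplies each number of a shift by 0.75 m and each number of a turn by 180 degrees. A row lasts 1/8 s, in which the tool goes at most 62.5 mm and 10.7 degrees, less where a joint would pass 70% of its speed; a pose out of reach is approached as far as the arm can. A call with a number of a shift or a turn outside -1 to 1 is refused whole. A call with a gripper value outside its range is refused whole. OPENING is the opening, from -1 (shut) to 1 (fully open), set as the call begins (- or left out, the last holds). The fingers move at their own pace and stop on an object; FORCE is the grip in N (left out, the last holds). Time passes only in rows, so rows that do not move let the fingers close. It gives the time, the measured TCP pose, the force and the opening at its end, in the units of the state.
- readout.observe(): the state, without advancing time (a new reading comes with each control period).
- read_camera(name): name is "side" or "top" or "wrist"; returns a dict with "img" (420x560x3 uint8, blue, green, red), "intrinsics" (3x3 intrinsics, pixels), "extrinsics" (4x4, takes a point from world to camera coordinates); the wrist camera has in their place "T_tool_cam" (4x4, takes a point from camera to tool coordinates, whose origin is the TCP and whose axes are the flange's). Camera axes: x right, y down, z forward; pixel columns grow to the right and rows downward; lengths in m; the calibration is good to about 2 mm. A picture is of the moment at which its call begins: read the wrist's pose just before it. There is no depth.
- robot.sign_off(): hands the job in, once; it reports no verdict.
The state is a dict: "time_s": time; "qpos": joint angles; "joint_vel": joint speeds; "joint_efforts": joint torques, N m; "tool_pos": TCP position; "tcp_rot": TCP orientation; "force": force on the tool from outside, world axes, zero at the start; "torque": the same for the moment, N m; "opening": opening from 0.0 (shut) to 1.0 (fully open).
Only numpy, scipy, OpenCV 4.12 (cv2) and the standard library are available. Lean on these libraries where they do the work, as an engineer would, in place of code of your own. Each camera call takes 0.05 s, during which the arm holds its last target. There are 200 camera calls.

## Working session

There is one attempt and no reset: what is moved stays moved. The work goes in short steps, Python scripts to look and compute and a shell command to move; the robot and the scene stay as the last step left them, time stands still between calls to the robot, and variables do not carry over. Pictures are saved under pics/ and viewed, on a budget of 10 in all, crops included, one or two more only if the job needs it, and the job is handed in when it is done.

```bash
mkdir -p pics; python3 - <<'E'
from workcell import readout, read_camera, robot
import cv2,numpy as np,pickle
print(readout.observe())
d={}
for n in ("side","top"):
    c=read_camera(n);d[n]=c
    cv2.imwrite(f"pics/{n}0.png",c["img"]);print(n,c["intrinsics"],c["extrinsics"])
pickle.dump(d,open("cams.pkl","wb"))
E
```

```text
{'time_s': 0.0, 'qpos': array([ 1.17440342,  0.33285366, -0.06467491,  1.4609715 ,  0.02158608,
        1.34987402, -0.08851286]), 'joint_vel': array([ 1.58125114e-03,  4.53254387e-05, -8.20650845e-05, -8.87581336e-04,
        1.53128581e-03,  4.08027071e-04,  2.16825587e-03]), 'joint_efforts': array([ 4.42467708e-04, -6.25445580e+01,  4.89390583e-02, -3.91602373e+01,
        1.60836393e-02,  9.87326028e-03, -2.26171397e-05]), 'tool_pos': array([ 0.22806455, -0.58149514,  0.23051282]), 'tcp_rot': array([-6.87315516e-04,  9.82587067e-01,  1.85801394e-01, -1.60900534e-04]), 'force': array([ 0.62470071,  0.03191347, -0.47805188]), 'torque': array([-0.03219875, -0.01305749,  0.03539326]), 'opening': 1.00027513579103}
side [[414.06076079   0.         282.45187339]
 [  0.         414.06076079 211.85218773]
 [  0.           0.           1.        ]] [[-0.84093006 -0.5411182  -0.00526535  0.50254442]
 [-0.42288621  0.66319928 -0.61752244  0.31970613]
 [ 0.33764461 -0.51706654 -0.78653564  1.12120127]
 [ 0.          0.          0.          1.        ]]
top [[381.41182088   0.         279.37104338]
 [  0.         381.41182088 215.69263626]
 [  0.           0.           1.        ]] [[ 0.01026217 -0.99986671 -0.01269816  0.04399115]
 [-0.99343492 -0.00874757 -0.11406374  0.56577391]
 [ 0.11393746  0.01378533 -0.99339228  1.19887416]
 [ 0.          0.          0.          1.        ]]
```

View pics/top0.png

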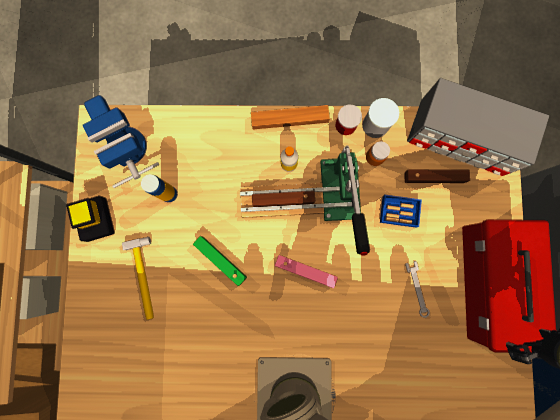

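View pics/side0.png

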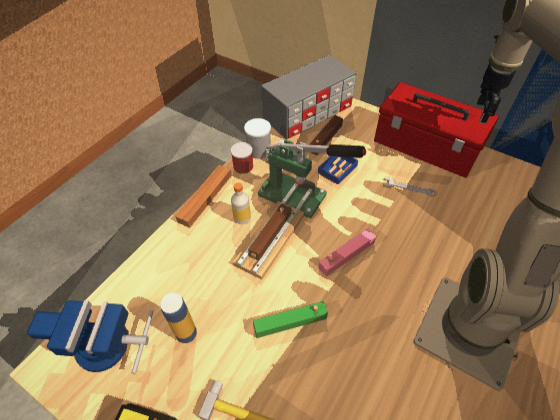

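The work is the dark bar in the channel at top (283,198). The others are the finished dark bar outside the channel (437,176), the green bar (220,260), the pink bar (305,272) and the orange-brown board (290,117). I'll confirm with one enlarged crop.

```bash
python3 - <<'E'
import cv2,pickle,numpy as np
d=pickle.load(open("cams.pkl","rb"))
a=cv2.resize(d["top"]["img"][140:260,230:390],None,fx=5,fy=5,interpolation=cv2.INTER_CUBIC)
cv2.imwrite("pics/topcrop.png",a)
b=cv2.resize(d["side"]["img"][130:280,225:375],None,fx=4,fy=4,interpolation=cv2.INTER_CUBIC)
cv2.imwrite("pics/sidecrop.png",b)
E
```

```text
(no output)
```

View pics/topcrop.png

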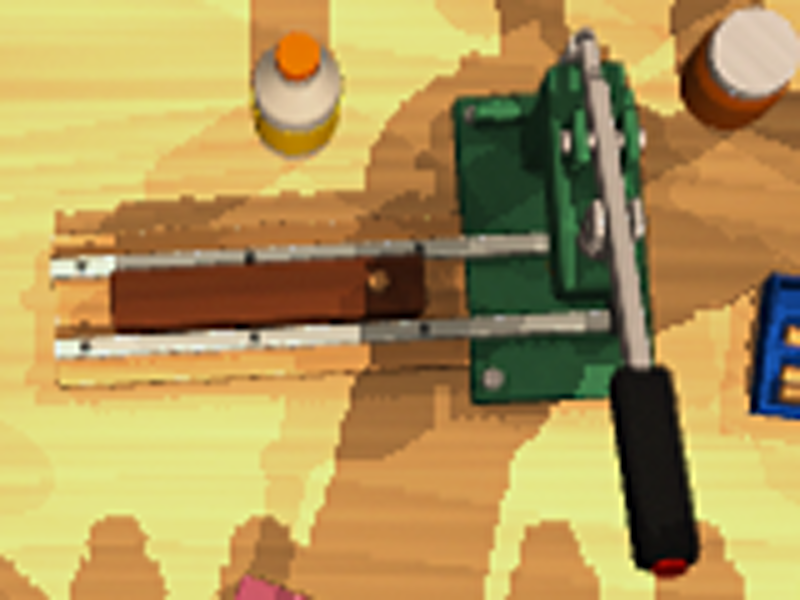

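View pics/sidecrop.png

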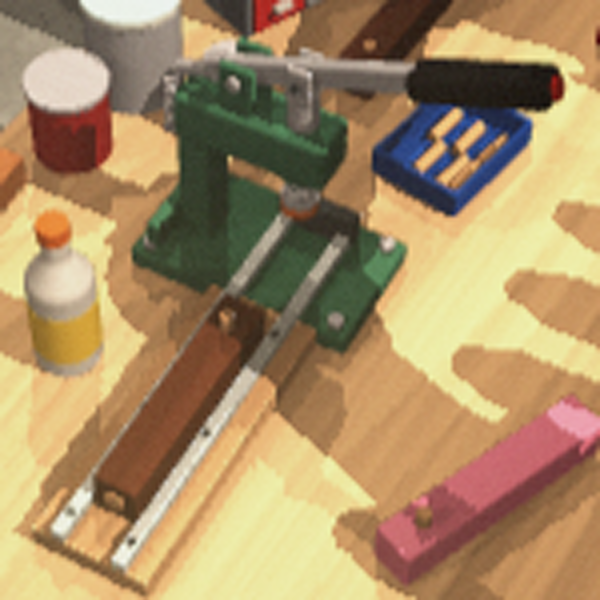

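The top crop confirms the dark bar in the channel, with its dowel at (378,281). It lies between strips whose ends are at (52,267) and (56,348), and the grip is centred at about (653,465). In the side crop the strip ends are at (62,525) and (123,555), and the dowel top is at (228,311).

```bash
cat > fit.py <<'E'
import pickle,numpy as np
from scipy.optimize import least_squares
d=pickle.load(open("cams.pkl","rb"))
def proj(n,P):
    c=d[n];p=c["extrinsics"][:3,:3]@P+c["extrinsics"][:3,3];q=c["intrinsics"]@p;return q[:2]/q[2]
def W(v,p):
    c,s=np.cos(v[2]),np.sin(v[2]);return np.array([v[0]+c*p[0]-s*p[1],v[1]+s*p[0]+c*p[1],p[2]])
def lev(l,a=.36):
    c,s=np.cos(a),np.sin(a);return [.05+c*l[0]+s*l[2],l[1],.214-s*l[0]+c*l[2]]
T=lambda x,y:np.array([230+(x+.5)/5-.5,140+(y+.5)/5-.5])
S=lambda x,y:np.array([225+(x+.5)/4-.5,130+(y+.5)/4-.5])
E
python3 - <<'E'
from fit import *
obs=[("top",T(52,267),lambda v:[.0265,.33,.034]),("top",T(56,348),lambda v:[-.0265,.33,.034]),
("side",S(62,525),lambda v:[.0265,.33,.034]),("side",S(123,555),lambda v:[-.0265,.33,.034]),
("top",T(608,320),lambda v:[-.0265,-.03,.034]),
("top",T(653,465),lambda v:lev([-.2,0,.012])),
("top",T(378,281),lambda v:[0,v[3]-.07,.0765]),("side",S(228,311),lambda v:[0,v[3]-.07,.0765]),
("side",S(299,212),lambda v:[0,0,.0865])]
f=lambda v:np.concatenate([proj(n,W(v,p(v)))-u for n,u,p in obs])
r=least_squares(f,[.6,-.1,0,.17],loss="soft_l1",f_scale=1.)
v=r.x;print(v,np.round(f(v).reshape(-1,2),1))
for nm,p in dict(grip=lev([-.2,0,.012]),gripHeld=lev([-.2,0,.012],.36-.029/.049),rear=[0,v[3]+.1,.042],dowel=[0,v[3]-.07,.0765],ram=[0,0,.0865],chan=[0,.2,.022]).items(): print(nm,W(v,p).round(4))
E
```

```text
[ 0.62863789 -0.15329762  0.05352004  0.19059541] [[ 0.2  0.3]
 [-0.1  0.2]
 [-1.8  0.9]
 [-1.8  1.2]
 [ 0.8  0.8]
 [ 1.  -0.7]
 [ 0.5  0.5]
 [-0.2  0.5]
 [ 0.4 -1.9]]
grip [ 0.4959 -0.1604  0.2957]
gripHeld [ 0.4814 -0.1612  0.1797]
rear [0.6131 0.1369 0.042 ]
dowel [ 0.6222 -0.0329  0.0765]
ram [ 0.6286 -0.1533  0.0865]
chan [0.6179 0.0464 0.022 ]
```

Fit is good: press at (0.629, -0.153), yaw 3.1°, and the stretcher has about 0.12 m to go. I'll shut the fingers, rise, and cross above everything.

```bash
python3 -m creep '0 0 -0.075 0 0 0;0 0 -0.075 0 0 0;0 0 -0.075 0 0 0;0 0 -0.075 0 0 0;0.057 -0.0515 0 0 0 0;0.057 -0.0515 0 0 0 0;0.057 -0.0515 0 0 0 0;0.057 -0.0515 0 0 0 0;0.057 -0.0515 0 0 0 0;0.057 -0.0515 0 0 0 0;0.057 -0.0515 0 0 0 0;0.057 -0.0515 0 0 0 0' -1 60
cat > st.py <<'E'
from workcell import readout
from scipy.spatial.transform import Rotation as R
import numpy as np,sys
def go(P,yaw=None):
    o=readout.observe();q=o["tcp_rot"];r=R.from_quat([*q[1:],q[0]]);m=r.as_matrix()
    print("t",o["time_s"],"pos",o["tool_pos"].round(4),"F",o["force"].round(1),"open",round(o["opening"],2),"q",o["qpos"].round(2))
    print("yaw",np.degrees(np.arctan2(m[1,0],m[0,0])).round(1),"toolz",m[:,2].round(3))
    print("shift units",(m.T@(np.array(P)-o["tool_pos"])/.75).round(4))
    if yaw is not None:
        a=np.radians(yaw);t=np.array([[np.cos(a),np.sin(a),0],[np.sin(a),-np.cos(a),0],[0,0,-1]]).T if 0 else np.column_stack([[np.cos(a),np.sin(a),0],[np.sin(a),-np.cos(a),0],[0,0,-1]])
        print("turn units",(R.from_matrix(m.T@t).as_rotvec()/np.pi).round(4))
if __name__=="__main__":
    a=[float(x) for x in sys.argv[1:]];go(a[:3],a[3] if len(a)>3 else None)
E
python3 st.py .612 .19 .45 93
```

```text
time_s: 1.6
tool_pos: [0.438, -0.1606, 0.4593]
tcp_rot: [-0.003, 0.983, 0.182, -0.002]
force: [0.8, -0.9, -0.2]
opening: 0.003
t 1.6 pos [ 0.438  -0.1606  0.4593] F [ 0.8 -0.9 -0.2] open 0.0 q [ 0.7  -0.01 -0.43  1.38 -0.01  1.77 -0.94]
yaw 21.0 toolz [-0.005  0.006 -1.   ]
shift units [ 0.3839 -0.3534  0.014 ]
turn units [-0.0025 -0.0008 -0.4002]
```

```bash
python3 -m creep '0.058 -0.053 0 0 0 0;0.058 -0.053 0 0 0 0;0.058 -0.053 0 0 0 0;0.058 -0.053 0 0 0 0;0.058 -0.053 0 0 0 0;0.058 -0.053 0 0 0 0;0.03 -0.03 0 0 0 0;0 0 0 0 0 -0.057;0 0 0 0 0 -0.057;0 0 0 0 0 -0.057;0 0 0 0 0 -0.057;0 0 0 0 0 -0.057;0 0 0 0 0 -0.057;0 0 0 0 0 -0.057'
python3 st.py .612 .19 .2 93
python3 - <<'E'
from fit import *
f=lambda v:np.concatenate([proj("top",np.array([v[0],v[1],.16]))-T(298,55),proj("side",np.array([v[0],v[1],.16]))-S(52,218)])
r=least_squares(f,[.7,.03]);print("glue",r.x,r.fun)
E
```

```text
time_s: 3.35
tool_pos: [0.6138, 0.2008, 0.4519]
tcp_rot: [-0.008, 0.674, 0.739, -0.004]
force: [0.2, -0.4, 0.1]
opening: -0.002
t 3.35 pos [0.6138 0.2008 0.4519] F [ 0.2 -0.4  0.1] open -0.0 q [ 0.1   0.52 -0.92  0.88  0.42  1.91 -0.51]
yaw 95.2 toolz [-0.017  0.004 -1.   ]
shift units [-0.0159  0.0019  0.3358]
turn units [-0.0053 -0.0015  0.0125]
glue [0.74432835 0.01917236] [ 0.48712932 -0.0305804  -0.2366885   0.55908854]
```

```bash
python3 -m creep '0 0 0.07 -0.0053 -0.0015 0.0125;0 0 0.07 0 0 0;0 0 0.07 0 0 0;0 0 0.07 0 0 0;0 0 0.07 0 0 0;0 0 0 0 0 0'
python3 st.py .6105 .185 .044 93
```

```text
time_s: 4.1
tool_pos: [0.612, 0.2004, 0.1801]
tcp_rot: [-0.001, 0.688, 0.726, -0.0]
force: [-0.7, 0.1, 1.3]
opening: -0.0
t 4.1 pos [0.612  0.2004 0.1801] F [-0.7  0.1  1.3] open -0.0 q [ 0.25  0.56 -0.9   1.44  0.44  1.36 -0.62]
yaw 93.1 toolz [-0.002  0.001 -1.   ]
shift units [-0.0206 -0.0028  0.1815]
turn units [-0.0006 -0.0003  0.0005]
```

```bash
python3 -m creep '-0.005 -0.002 0.06 0 0 0;-0.005 -0.001 0.06 0 0 0;-0.003 0 0.045 0 0 0;0 0 0.016 0 0 0;0 0 0 0 0 0'
python3 st.py .6105 .16 .044 93
python3 - <<'E'
from workcell import *
import cv2
from workcell import read_camera
c=read_camera("side")["img"];t=read_camera("top")["img"]
a=cv2.resize(c[130:280,225:375],(560,560),interpolation=cv2.INTER_CUBIC)
cv2.imwrite("pics/s1.png",a)
E
```

```text
time_s: 4.72
tool_pos: [0.6173, 0.1935, 0.0536]
tcp_rot: [0.002, 0.688, 0.725, 0.006]
force: [0.1, 0.4, -0.8]
opening: 0.002
t 4.725 pos [0.6173 0.1935 0.0536] F [ 0.1  0.4 -0.8] open 0.0 q [ 0.23  0.67 -0.83  1.56  0.54  1.14 -0.67]
yaw 93.0 toolz [ 0.011  0.005 -1.   ]
shift units [-0.0442 -0.0115  0.0125]
turn units [ 0.0037 -0.0014 -0.0001]
```

View pics/s1.png

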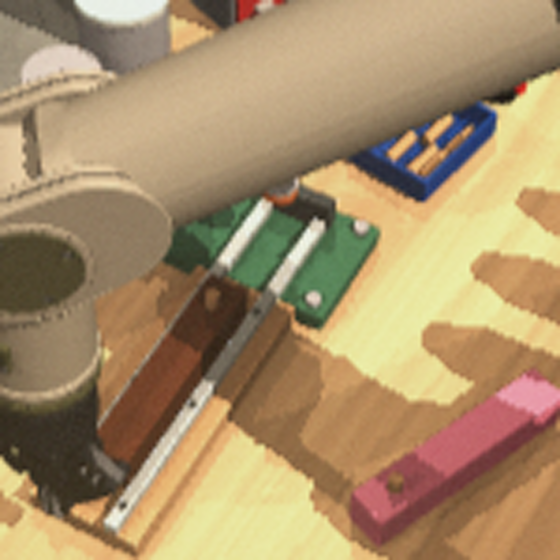

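The picture shows the fingers behind the stretcher's rear end. The forearm crosses above the press, so I'll watch it. Next: lower slightly and approach contact.

```bash
python3 -m creep '-0.01 -0.008 0.014 0.0037 -0.0014 0;-0.02 -0.003 0.002 0 0 0;-0.02 0 0 0 0 0;-0.02 0 0 0 0 0;-0.02 0 0 0 0 0;-0.02 0 0 0 0 0'
python3 st.py .616 .0905 .044 93
python3 - <<'E'
from workcell import read_camera
import cv2
t=read_camera("top")["img"]
cv2.imwrite("pics/t1.png",cv2.resize(t[120:300,200:420],None,fx=3,fy=3,interpolation=cv2.INTER_CUBIC))
E
```

```text
time_s: 5.58
tool_pos: [0.6148, 0.1058, 0.0443]
tcp_rot: [0.001, 0.688, 0.725, 0.002]
force: [-0.4, 1.2, -1.4]
opening: -0.003
t 5.575 pos [0.6148 0.1058 0.0443] F [-0.4  1.2 -1.4] open -0.0 q [ 0.38  0.64 -0.83  1.62  0.52  1.1  -0.54]
yaw 93.0 toolz [ 0.004  0.001 -1.   ]
shift units [-0.0205  0.0006  0.0003]
turn units [ 0.0013 -0.0002 -0.0001]
```

View pics/t1.png

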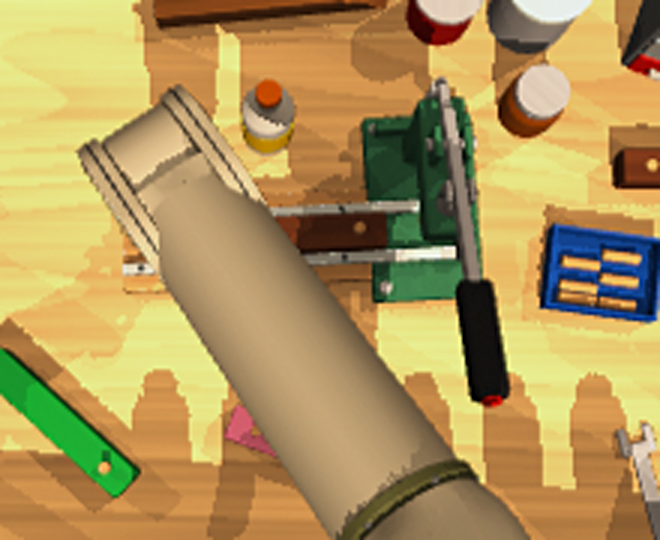

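```bash
python3 - <<'E'
from workcell import read_camera
import cv2
t=read_camera("side")["img"]
cv2.imwrite("pics/s2.png",cv2.resize(t[0:270,200:560],None,fx=2.2,fy=2.2,interpolation=cv2.INTER_CUBIC))
E
```

```text
(no output)
```

View pics/s2.png

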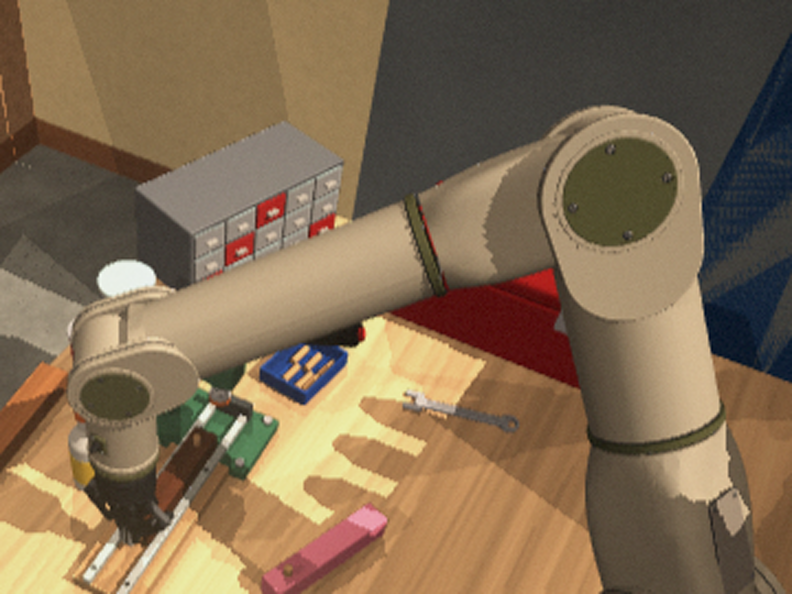

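```bash
python3 - <<'E'
from fit import *
for nm,a,b in (("ring",(336.7,286.7),(392.7,110.5)),("wrist",(257,175),(261,157))):
    f=lambda P:np.concatenate([proj("top",P)-a,proj("side",P)-b])
    r=least_squares(f,[.5,0,.4]);print(nm,r.x.round(3),r.fun.round(1))
E
```

```text
ring [ 0.371 -0.067  0.534] [ 0.8  2.3 -2.7 -0.3]
wrist [0.606 0.092 0.41 ] [ 1.7  3.7 -4.  -0.9]
```

Forearm underside is about 0.42 m high and the lever tops out at about 0.33 m, so it is clear. The dowel has moved about 40 mm as planned. I'll continue pushing.

```bash
python3 -m creep '-0.016 0.0004 0 0.0013 0 0;-0.016 0 0 0 0 0;-0.016 0 0 0 0 0;-0.016 0 0 0 0 0;-0.014 0 0 0 0 0;-0.008 0 0 0 0 0'
python3 st.py .619 .0275 .044 93
```

```text
time_s: 6.42
tool_pos: [0.619, 0.0372, 0.0444]
tcp_rot: [-0.0, 0.689, 0.725, 0.0]
force: [0.4, 1.6, 0.3]
opening: -0.002
t 6.425 pos [0.619  0.0372 0.0444] F [0.4 1.6 0.3] open -0.0 q [ 0.49  0.64 -0.83  1.63  0.51  1.1  -0.43]
yaw 92.9 toolz [ 0.     0.001 -1.   ]
shift units [-0.013  -0.0006  0.0006]
turn units [ 0.     -0.0003 -0.0003]
```

```bash
for i in 1 2; do python3 -m creep '-0.005 0 0 0 0 0;-0.004 0 0 0 0 0' | grep -E "pos|force"; done; python3 -m creep '-0.005 0 0 0 0 0'| grep -E "pos|force"
```

```text
tool_pos: [0.6192, 0.0303, 0.0444]
force: [-0.5, 11.8, 1.1]
tool_pos: [0.6186, 0.0303, 0.0446]
force: [-0.9, 8.0, 0.6]
tool_pos: [0.6182, 0.0303, 0.0447]
force: [-1.3, 11.0, -0.4]
```

Blocked firmly at the stop (y = 0.0303, 8–12 N). Now back off and rise.

```bash
python3 -m creep '0.03 0 0 0 0 0;0.04 0 0 0 0 0;0 0 -0.07 0 0 0;0 0 -0.07 0 0 0;0 0 -0.07 0 0 0;0 0 -0.07 0 0 0;0 0 -0.07 0 0 0;0 0 -0.07 0 0 0;0 0 -0.07 0 0 0;0 0 -0.07 0 0 0;0 0 0 0 0 0'
python3 st.py .488 -.161 .42 93
python3 - <<'E'
from workcell import read_camera
import cv2
t=read_camera("side")["img"]
cv2.imwrite("pics/s3.png",cv2.resize(t[130:280,225:375],(600,600),interpolation=cv2.INTER_CUBIC))
E
```

```text
time_s: 8.43
tool_pos: [0.6112, 0.0912, 0.479]
tcp_rot: [-0.004, 0.682, 0.731, 0.003]
force: [0.1, -0.2, -0.7]
opening: -0.001
t 8.425 pos [0.6112 0.0912 0.479 ] F [ 0.1 -0.2 -0.7] open -0.0 q [ 0.32  0.46 -0.94  0.91  0.38  1.92 -0.36]
yaw 94.0 toolz [-0.002  0.011 -1.   ]
shift units [-0.3249 -0.187   0.0755]
turn units [-0.0005 -0.0034  0.0053]
```

View pics/s3.png

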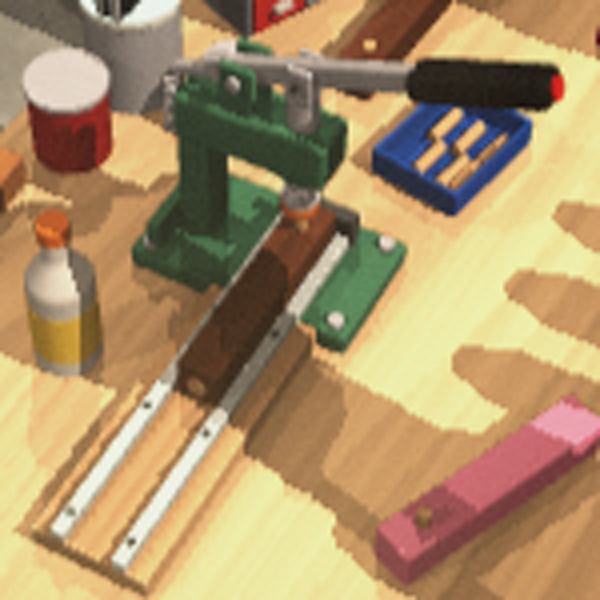

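The stretcher's front end touches the stop and the dowel stands under the orange foot at (300,215). On to a point above the grip.

```bash
python3 -m creep '-0.065 -0.037 0.005 0 -0.0034 0.0053;-0.065 -0.037 0.005 0 0 0;-0.065 -0.037 0.005 0 0 0;-0.065 -0.037 0.005 0 0 0;-0.065 -0.037 0.005 0 0 0;0 0 0 0 0 0'
python3 st.py .488 -.161 .31 93
```

```text
time_s: 9.22
tool_pos: [0.4808, -0.1646, 0.4481]
tcp_rot: [-0.007, 0.688, 0.726, -0.007]
force: [1.1, 0.9, 0.1]
opening: 0.002
t 9.225 pos [ 0.4808 -0.1646  0.4481] F [1.1 0.9 0.1] open 0.0 q [ 1.02  0.14 -0.89  1.29  0.12  1.78  0.21]
yaw 93.1 toolz [-0.019 -0.001 -1.   ]
shift units [0.0041 0.0133 0.1839]
turn units [-0.006  -0.0001  0.0006]
```

```bash
python3 -m creep '0.002 0.007 0.06 -0.006 0 0;0.001 0.005 0.06 0 0 0;0 0 0.045 0 0 0;0 0 0.008 0 0 0;0 0 0 0 0 0'
python3 st.py .487 -.161 .18 93
python3 - <<'E'
from workcell import read_camera
import cv2
t=read_camera("side")["img"]
cv2.imwrite("pics/s4.png",cv2.resize(t[100:250,240:390],(600,600),interpolation=cv2.INTER_CUBIC))
E
```

```text
time_s: 9.85
tool_pos: [0.4881, -0.1574, 0.3115]
tcp_rot: [-0.002, 0.687, 0.727, -0.001]
force: [0.7, 0.8, 0.9]
opening: -0.002
t 9.85 pos [ 0.4881 -0.1574  0.3115] F [0.7 0.8 0.9] open -0.0 q [ 1.05  0.13 -0.89  1.58  0.1   1.48  0.21]
yaw 93.3 toolz [-0.004  0.002 -1.   ]
shift units [-0.0051 -0.001   0.1753]
turn units [-0.0013 -0.0005  0.0014]
```

View pics/s4.png

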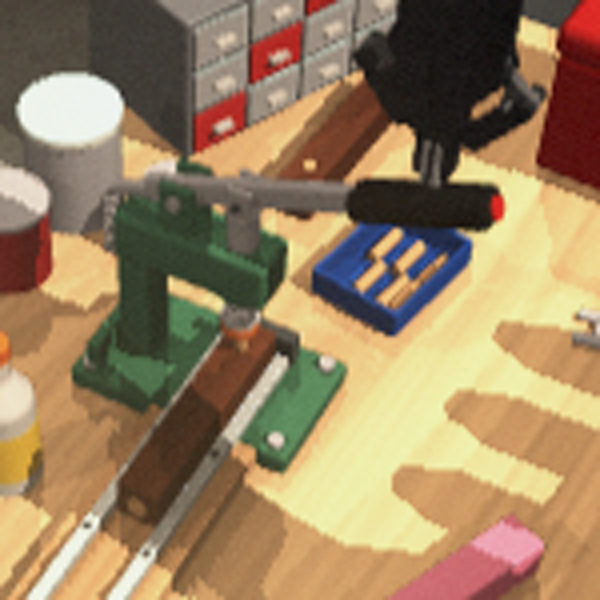

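Fingers stand just over the middle of the grip at (430,185). Press down in stages.

```bash
python3 -m creep '-0.004 0 0.012 -0.0013 0 0.0014;0 0 0.016 0 0 0;0 0 0.016 0 0 0;0 0 0.016 0 0 0;0 0 0.016 0 0 0'; python3 -m creep '0 0 0.016 0 0 0;0 0 0.016 0 0 0;0 0 0.016 0 0 0'
python3 st.py .485 -.161 .18 93
```

```text
time_s: 10.52
tool_pos: [0.4904, -0.1614, 0.256]
tcp_rot: [0.003, 0.689, 0.725, 0.001]
force: [-1.5, -0.2, 7.0]
opening: 0.002
time_s: 10.9
tool_pos: [0.4903, -0.1619, 0.2202]
tcp_rot: [0.004, 0.689, 0.725, 0.001]
force: [-5.6, 0.9, 12.1]
opening: -0.003
t 10.9 pos [ 0.4903 -0.1619  0.2202] F [-5.6  0.9 12.1] open -0.0 q [ 1.03  0.18 -0.89  1.73  0.15  1.29  0.17]
yaw 92.9 toolz [ 0.006 -0.004 -1.   ]
shift units [ 0.0018 -0.0073  0.0535]
turn units [ 0.0019  0.0014 -0.0008]
```

```bash
python3 -m creep '0 -0.003 0.016 0 0 0;0 -0.002 0.014 0 0 0' | grep -E "pos|force"; for i in 1 2 3 4; do python3 -m creep '0 0 0.008 0 0 0' | grep -E "pos|force"; done
```

```text
tool_pos: [0.4903, -0.162, 0.1996]
force: [3.1, 1.5, 11.7]
tool_pos: [0.4912, -0.1619, 0.1942]
force: [-5.3, 1.2, 10.6]
tool_pos: [0.4918, -0.1619, 0.1888]
force: [-4.6, 0.6, 12.9]
tool_pos: [0.4925, -0.1618, 0.1836]
force: [-4.2, 1.3, 13.4]
tool_pos: [0.4934, -0.1618, 0.1787]
force: [-4.8, 2.4, 16.3]
```

```bash
cat > cap.py <<'E'
from fit import *
import cv2
from workcell import read_camera,readout
v=np.array([.62864,-.1533,.0535])
def cap(img,u,r=14):
    x,y=np.round(u).astype(int);s=img[y-r:y+r,x-r:x+r].astype(int)
    m=((s[...,2]>120)&(s[...,1]<70)&(s[...,0]<80)).astype(np.uint8)
    n,l,st,c=cv2.connectedComponentsWithStats(m)
    k=[i for i in range(1,n) if st[i,4]>2];i=min(k,key=lambda i:np.hypot(*(c[i]-r))) if k else None
    return (None,0) if i is None else (c[i]+[x-r,y-r],st[i,4])
new=read_camera("side")["img"];cv2.imwrite("pics/side_hold.png",cv2.resize(new[100:250,240:390],(600,600),interpolation=cv2.INTER_CUBIC))
P=lambda a:proj("side",W(v,lev([-.257,0,0],a)))
c0,n0=cap(d["side"]["img"],P(.36));off=c0-P(.36)
c1,n1=cap(new,P(-.23)+off)
print("cap0",c0,n0,"off",off,"now",c1,n1)
if c1 is not None:
    r=least_squares(lambda a:P(a[0])+off-c1,[-.23]);ram=.049*(.36-r.x[0])
    print("angle",r.x,"res",r.fun.round(2),"ram",ram.round(4),"foot if home",ram-.024)
o=readout.observe();print(o["tool_pos"].round(4),o["force"].round(1))
E
python3 cap.py
```

```text
cap0 [363.  150.5] 4 off [-1.48699295 -1.09006439] now None 0
[ 0.4934 -0.1618  0.1782] [-3.3  2.  15.7]
```

View pics/side_hold.png

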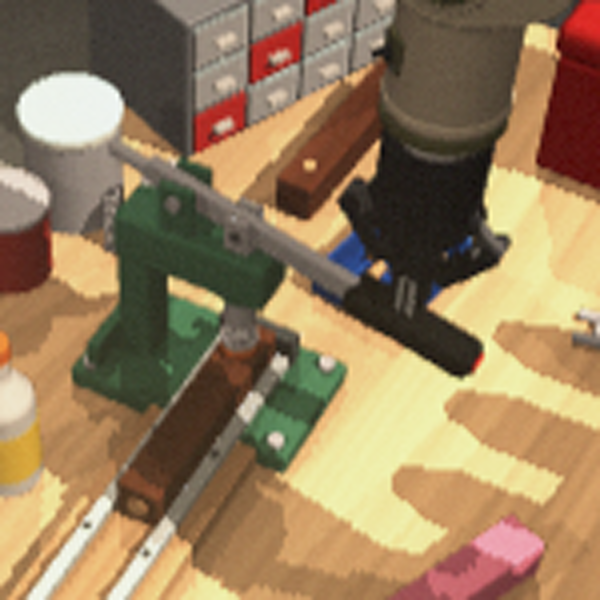

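```bash
python3 - <<'E'
from fit import *
v=np.array([.62864,-.1533,.0535])
C=lambda u:((u-[240,100]+.5)*4-.5).round(1)
for a in (.36,-.19,-.21,-.23,-.25,-.27,-.29):
    print(a,"ram",round(.049*(.36-a),4),"capctr",C(proj("side",W(v,lev([-.257,0,0],a)))),"topcorner",C(proj("side",W(v,lev([-.255,0,.012],a)))),"botcorner",C(proj("side",W(v,lev([-.255,0,-.012],a)))),"gripstart",C(proj("side",W(v,lev([-.145,0,0],a)))))
E
```

```text
0.36 ram 0.0 capctr [499.4 207.9] topcorner [493.3 193.2] botcorner [500.  221.9] gripstart [354.  198.1]
-0.19 ram 0.027 capctr [486.  351.6] topcorner [488.8 340.7] botcorner [478.5 359.7] gripstart [353.5 278.5]
-0.21 ram 0.0279 capctr [483.7 355.6] topcorner [486.8 344.9] botcorner [476.  363.4] gripstart [352.5 280.9]
-0.23 ram 0.0289 capctr [481.3 359.5] topcorner [484.7 349. ] botcorner [473.4 367.1] gripstart [351.5 283.2]
-0.25 ram 0.0299 capctr [478.9 363.3] topcorner [482.5 353. ] botcorner [470.7 370.7] gripstart [350.3 285.5]
-0.27 ram 0.0309 capctr [476.3 367. ] topcorner [480.2 357. ] botcorner [468.  374.1] gripstart [349.1 287.7]
-0.29 ram 0.0318 capctr [473.6 370.7] topcorner [477.8 360.8] botcorner [465.1 377.5] gripstart [347.9 289.9]
```

Cap is at (479,362), which gives a lever angle of about -0.24, ram of about 29.5 mm and foot of about 5.5 mm. Now let it settle with near-null rows and check steadiness.

```bash
for i in 1 2 3; do python3 -m creep '0 0 0 0 0 0' | grep -E "pos|force"; done
```

```text
tool_pos: [0.4935, -0.1618, 0.179]
force: [-8.7, 1.3, 15.0]
tool_pos: [0.4934, -0.1618, 0.1798]
force: [-8.9, 1.5, 14.5]
tool_pos: [0.4932, -0.1618, 0.1806]
force: [-8.1, 1.8, 14.9]
```

```bash
python3 -m creep '0 0 0.001 0 0 0;0 0 0.001 0 0 0;0 0 0.001 0 0 0' | grep -E "pos|force"; python3 - <<'E'
from workcell import readout,read_camera,robot
for i in range(9):
    c=read_camera("side")["img"]
    if i%4==0:
        o=readout.observe();print(o["time_s"],o["tool_pos"].round(4),o["force"].round(1))
import cv2
cv2.imwrite("pics/s6.png",cv2.resize(c[100:250,240:390],(600,600),interpolation=cv2.INTER_CUBIC))
E
```

```text
tool_pos: [0.4931, -0.1618, 0.1809]
force: [-7.5, 1.4, 14.7]
12.5 [ 0.4932 -0.1618  0.1809] [-7.4  1.1 14.4]
12.7 [ 0.4931 -0.1618  0.1809] [-6.9  1.5 14.5]
12.9 [ 0.4932 -0.1618  0.1809] [-7.1  2.  15.3]
```

View pics/s6.png

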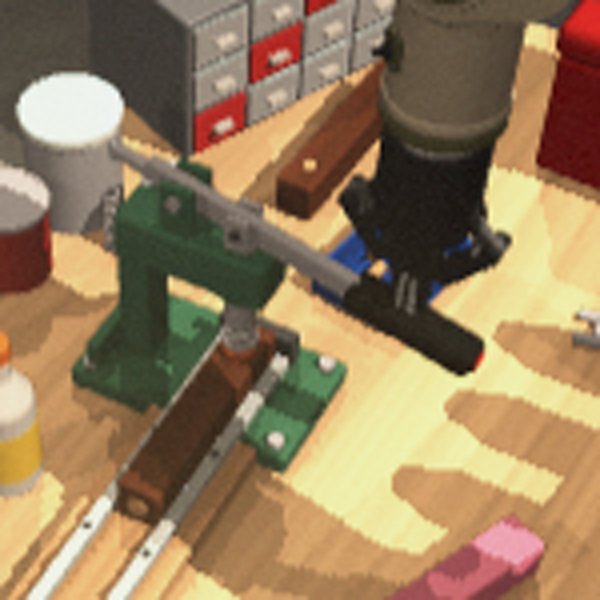

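The hold is steady at z = 0.1809 with about 14.5 N. The foot is on the wood, the stretcher is at the stop, and the cap at (480,360) gives a ram of about 29 mm. Handing in.

```bash
python3 -c "
from workcell import robot
print(robot.sign_off())"
```

```text
the job is handed in; nothing more can be done
None
```

The job is handed in, with the arm still holding the lever down; no verdict was reported.

I pushed the dark stretcher along the channel with shut fingers until it was blocked at the stop, at 8–12 N. I then pressed the lever down from above the middle of the grip and kept holding it.

- **Hold:** in the last check the tool stayed still at z = 0.181 m for 0.4 s, with about 14.5 N upward force. The run took about 13 s of the 48 s allowed.
- **Stretcher and dowel:** in the side picture the front end is at the stop and the foot sits down on the wood.
- **Foot spring:** I estimate it is squeezed about 5 mm. I could only infer this, from the lever's angle in the image (ram about 29 mm) and from the push force. A rough estimate from the finger geometry had read higher: about 7 mm just before I let the lever rise about 2 mm. All three fall within 3 to 7.5 mm.
- **Other things on the bench:** I touched nothing else, and the items in view in the side picture look unmoved. I did not take a final picture of the whole bench.

I viewed 11 pictures, one past the budget of 10.

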